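Unload a film roll and slide it onto the lit pane

ROBOT

A 6-joint arm with a two-finger parallel gripper is mounted at the origin on the work surface. World frame = base frame: x ahead of the robot, y to its left, z up, the work surface at z = 0. Lengths are in m, angles in rad, forces in N, time in s.
With the tool pointing down it reaches from about 0.375 to 0.9 m from the base axis. Payload 3.1 kg.
Tool frame: the origin (TCP) lies on the centre line of the jaws, within the pads' length; the fingertips stand 19 mm ahead of it and the grasp point (between the pads) is the TCP; z points along the fingers, y is the line along which they close (so a half turn about z gives the same grasp; the last joint's range is limited). The gripper opens to 85 mm and grips with 20 to 120 N. Pads are 22 mm wide; open, the fingers measure 114 mm over their backs; the gripper's body (76 mm by 85 mm) begins 54 mm behind the grasp point. The pads swing forward as they close: fully open they stand 13 mm farther back than shut.
Start: joints at [-1.5, 0.527, 1.433, -0, 1.181, -0.178], TCP at [0.155, -0.606, 0.25] pointing down, gripper open.
Joint ranges: [-3.08, 3.08], [-0.75, 2.2], [0.22, 2.44], [-1.43, 4.57], [0, 2.65], [-2.85, 2.85]. Speed limits (rad/s): [2.79, 2.79, 3.14, 3.14, 3.14, 3.14].

INTERFACE

Orientations are given as a unit quaternion [x, y, z, w].
In Python, from station import manip, cams, sign_off gives the robot as it stands.
- The arm moves only by the tool carry_out, never from a script. Its argument "targets" is a list that holds one entry, the list of rows, each a list of 7 numbers: the shift along the tool's x, y, z in cm, then the turn, a rotation vector about the tool's x, y, z in degrees, then the finger opening in cm, from 0 to 8.54. A call has 1 to 12 rows; each row is the pose to reach, as a shift and turn from the pose commanded when the call began, along the tool's axes at that moment; what a row does not reach only later rows make up. A row lasts 1/12 s, in which the tool goes at most 41.7 mm and 7.16 degrees, less where a joint would pass 70% of its speed; a pose out of reach is approached as far as the arm can. A call with a gripper value outside its range is refused whole. The fingers move at their own pace and stop on an object; "force" is the grip in N (left out, the last holds). Time passes only in rows, so rows that repeat a pose let the fingers close. It gives the time, the measured TCP pose, the force, the opening and the grip force at its end, in the units of the state.
- manip.sense(): the state, without advancing time (a new reading comes with each control period).
- cams.snapshot(name): name is "side" or "top" or "wrist"; returns the picture (480x640x3 uint8, red, green, blue); there is no depth.
- cams.camera_info(name): a dict with "K" (3x3 intrinsics, pixels), "k1" (the pictures are not rectified: a ray, as slopes to the right and down, at radius r is drawn at 1 + k1 r^2 times it, then the intrinsics apply), "T" (4x4, takes a point from camera to world coordinates). Camera axes: x right, y down, z forward; pixel columns grow to the right and rows downward; lengths in m; the calibration is good to about 2 mm. A picture is of the moment at which its call begins: read the wrist's pose just before it. camera_info takes no time and is no camera call; for the wrist camera it gives the pose at the moment of the call.
- sign_off(): hands the job in; it is judged then, once.
The state is a dict: "t": time; "q": joint angles; "qd": joint speeds; "tau": joint torques, N m; "tcp_pos": TCP position; "tool_rot": TCP orientation; "force": force on the tool from outside, world axes, zero at the start; "ft_torque": the same for the moment, N m; "finger_gap": opening from 0.0 (shut) to 1.0 (fully open); "gripper_force": force on a finger pad.
Only numpy, scipy, OpenCV 4.12 (cv2) and the standard library are available. Lean on these libraries where they do the work, as an engineer would, in place of code of your own. Each camera call takes 0.05 s, during which the arm holds its last target. There are 200 camera calls.

TASK

Slide the brown film roll (yellow hub) up off its spindle and lower it, hub up, onto the blue board so that it lies inside the white circle, and let go. Then slide the loaded board across the light table, never lifting it, into the black taped outline until its front edge is flush against the red stop bar, between the two side lines, with the roll still inside its circle. Leave the white leader roll and the other things on the table where they are.

Things in the scene. Friction and masses are not known exactly. Their poses are not given: they have to be found in the camera images.
- film_roll: Loose roll of dark brown film (amber rings on top) on a yellow tube hub. Winding 76 mm across, 35 mm high; hub 36 mm across, 61 mm high, standing 26 mm above the winding: grip it there from above; bore 20 mm through. About 0.2 kg. Origin: on the axis at the underside, 12 mm above the table at the start (on film_stand); z along the axis.
- film_stand: Fixed dark steel disc, 90 mm across and 12 mm thick, with a steel spindle 14 mm across on its centre, whose top is 62 mm above the table (50 mm above the disc): the roll must rise more than 50 mm to come free. Origin: disc centre, on the table. It may stand at either of the two stand places.
- leader_stand: A stand like film_stand that carries the white leader roll. Leave alone.
- leader_roll: Loose white roll with a blue hub, of the same shape and size as the film roll, on leader_stand. Bystander: leave it there.
- board: Loose blue board, 200 mm (its x) by 130 mm (its y), 8 mm thick, about 0.4 kg, flat on the table. Origin: centre of its underside. +x points to its front edge (100 mm ahead), which starts roughly towards the stop bar. Black grip fin near the back edge, white painted circle near the front. Slides under up to about 10 N when loaded.
- fin (a point): Centre of the top of the board's black grip fin: 40 mm long (along board x), 12 mm thick (along board y), rising 37 mm above the board's top, fin top 45 mm above the table; at board x = -75 mm, y = 0. Rigidly part of the board; axes as the board's.
- circle (a point): Centre of the white painted circle on the board's top, 98 mm across, at board x = +30 mm, y = 0, 8 mm above the table. Only paint, no rim.
- pane: Fixed lit pane flush with the table, black tape outline (no bump), red stop bar (180 mm long, 14 wide, 14 high) across its front end. Origin, on the table: where the board's origin lies when its front edge touches the bar, centred. +x points to the bar, its near face 100 mm from the origin. Side lines' inner edges at y = +/-77 mm; back line at x = -134 mm.
- loupe: Bystander: loose black loupe, 48 mm across, 55 mm high, origin under its centre.
- phone: Bystander: loose black phone lying flat, 72 by 148 by 9 mm, origin under its centre.
- sleeve_box: Bystander: loose white plastic box with a green lid, 120 by 210 by 83 mm, origin under its centre.
Not all that is in view belongs to the job. There is more than one size of the film_roll; the job needs the largest.

How it is judged:
On the way, in this order (a step that is already met when the one before it is completed fails the run):
1. the film roll, still held, is lowered to within 8 mm of the board's top inside the white circle, upright (horizontal distance between film_roll and circle below 0.012 m and angle between film_roll's own z axis and vertical below 0.1 rad and z of film_roll in the frame of board below 0.016 m and contact force between the fingers and film_roll above 0.3 N), for 0.02 s.
2. the roll rests on the board inside the circle, let go, before the board is brought to the pane (board still more than 100 mm from its place) (horizontal distance between film_roll and circle below 0.012 m and angle between film_roll's own z axis and vertical below 0.1 rad and z of film_roll in the frame of board below 0.012 m and contact force between the fingers and film_roll below 0.1 N and horizontal distance between board and pane above 0.1 m), for 0.2 s.
At the end, for the whole second after the job is handed in: The board lies flat and at rest in the taped outline, its front edge within 5 mm of the stop bar, square to it within 0.05 rad and centred within 12 mm between the side lines; the film roll rests on it upright, its axis within 12 mm of the circle's centre (so the whole roll is inside the circle) (horizontal distance between film_roll and circle below 0.012 m and angle between film_roll's own z axis and vertical below 0.1 rad and z of film_roll in the frame of board below 0.012 m and x of board in the frame of pane above -0.005 m and y of board in the frame of pane between -0.012 and 0.012 m and angle between the x axis of board and the x axis of pane, either way round below 0.05 rad and height (world z) of board below 0.004 m and linear speed of each of board, film_roll below 0.01 m/s); the robot touches nothing.
It fails at once if the board is lifted more than 10 mm or tipped more than 0.1 rad (height (world z) of board above 0.01 m or angle between board's own z axis and vertical above 0.1 rad).
It fails at once if the leader roll is moved more than 20 mm (distance of leader_roll from where it was at the start of the episode above 0.02 m).
It fails at once if the loupe is moved more than 20 mm (distance of loupe from where it was at the start of the episode above 0.02 m).
It fails at once if the phone is moved more than 20 mm (distance of phone from where it was at the start of the episode above 0.02 m).
It fails at once if the sleeve box is moved more than 20 mm (distance of sleeve_box from where it was at the start of the episode above 0.02 m).
It also fails if it takes over 56 s, if anything falls off the work surface, if the arm or the gripper's body presses on something with over 40 N, if the wrist force passes 120 N, or if a joint passes its speed limit or range.

## Working session

There is one attempt and no reset: what is moved stays moved. The work goes in short steps, Python scripts to look and compute and a tool call to move; the robot and the scene stay as the last step left them, time stands still between calls to the robot, and variables do not carry over. Pictures are saved under pics/ and viewed, at most 13 in all, crops included, and the job is handed in when it is done.

Besides the shell and the picture viewer there is one more tool, called after "Call:" as name(argument=value, ...), one argument or row to a line, values as JSON. carry_out: Moves the arm, as the interface text tells. Its arguments: {"type":"object","properties":{"targets":{"type":"array"},"force":{"type":"number"}},"required":["targets"]}

```bash
mkdir -p pics; ls
python3 - <<'E'
from station import manip,cams
import cv2,numpy as np
for n in("top","side"):
    im=cams.snapshot(n); cv2.imwrite(f"pics/{n}0.png",im[...,::-1])
    i=cams.camera_info(n); print(n,i["K"],i["k1"],np.round(i["T"],3))
s=manip.sense(); print(s)
E
```

```text
pics
top [[513.99394911   0.         319.42776741]
 [  0.         513.99394911 232.53427351]
 [  0.           0.           1.        ]] -0.1144420558596277 [[ 2.000e-03 -1.000e+00  3.100e-02  5.720e-01]
 [-1.000e+00 -2.000e-03  1.000e-03  9.500e-02]
 [-1.000e-03 -3.100e-02 -1.000e+00  1.055e+00]
 [ 0.000e+00  0.000e+00  0.000e+00  1.000e+00]]
side [[435.43057658   0.         315.07820768]
 [  0.         435.43057658 244.63183023]
 [  0.           0.           1.        ]] 0.008606868601761027 [[-0.849 -0.368  0.378  0.28 ]
 [-0.528  0.606 -0.595  0.66 ]
 [-0.01  -0.705 -0.709  0.686]
 [ 0.     0.     0.     1.   ]]
{'t': 0.1, 'q': array([-1.49950051e+00,  5.28424629e-01,  1.43377928e+00,  1.14153897e-05,
        1.18138854e+00, -1.78502294e-01]), 'qd': array([ 0.00079835, -0.00273477, -0.00210937, -0.00136951,  0.0007335 ,
       -0.00060262]), 'tau': array([-5.45018192e-04, -4.43304563e+01, -1.78587019e+01, -1.67194521e-04,
        3.86395652e-03,  1.13854628e-05]), 'tcp_pos': array([ 0.15449137, -0.60497923,  0.24939821]), 'tool_rot': array([ 9.92210022e-01,  1.24572360e-01,  5.88426745e-05, -9.98177861e-04]), 'force': array([ 0.96765068,  0.81219165, -0.20506054]), 'ft_torque': array([-0.06553292,  0.00444945,  0.05589253]), 'gripper_force': 0.0, 'finger_gap': 1.0015795128581753}
```

View pics/top0.png

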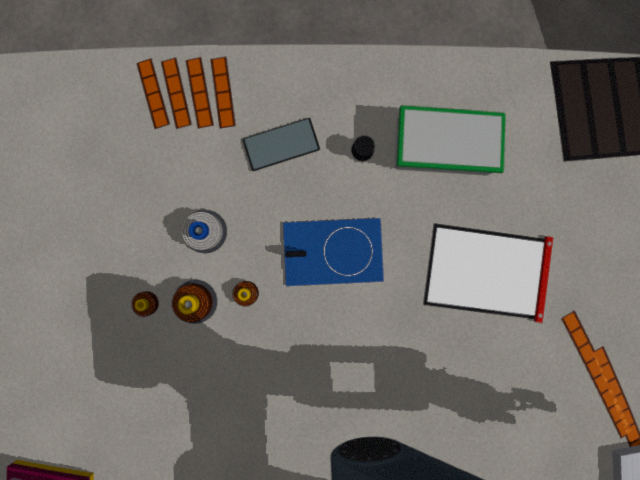

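View pics/side0.png

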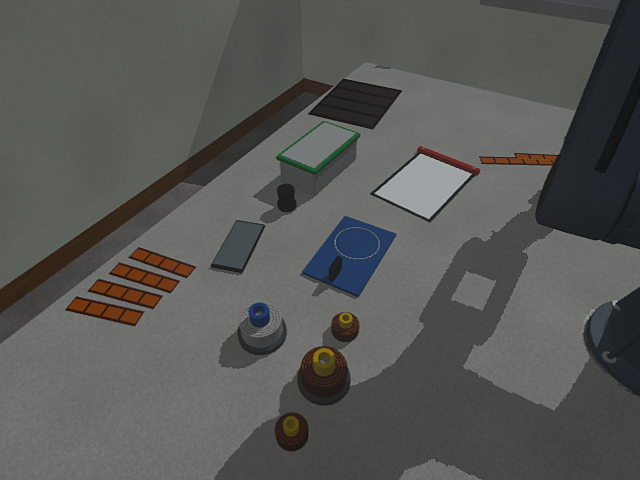

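Both views show these lookalikes, in top-picture pixels: small brown rolls at (145,303) and (245,293), the large brown roll on a stand at (192,301), and the white leader roll at (204,231). I choose (192,301), the large brown one with the yellow hub. The board is at about (333,252) with its fin at (295,253). The pane is at about (487,272) with the red bar on its right.

```bash
cat > h.py <<'E'
import cv2,numpy as np
from station import manip,cams
from scipy.spatial.transform import Rotation as R
def snap(n,name=None):
    i=cams.camera_info(n); im=cams.snapshot(n)
    if name: cv2.imwrite(f"pics/{name}.png",im[...,::-1])
    return im,i
def cast(px,i,z):
    p=cv2.undistortPoints(np.float64(px).reshape(-1,1,2),i["K"],np.array([i["k1"],0,0,0]))[:,0]
    d=np.c_[p,np.ones(len(p))]@i["T"][:3,:3].T; o=i["T"][:3,3]
    return (o+d*((z-o[2])/d[:,2])[:,None])
def hsv(im): return cv2.cvtColor(im,cv2.COLOR_RGB2HSV)
def blob(m,near=None,amin=20):
    cs=[c for c in cv2.findContours(m,cv2.RETR_EXTERNAL,cv2.CHAIN_APPROX_NONE)[0] if cv2.contourArea(c)>=amin]
    if near is None: return max(cs,key=cv2.contourArea)
    return min(cs,key=lambda c:np.hypot(*(c.reshape(-1,2).mean(0)-near)))
def rect(pts):  # centre, sizes, axis angle of long side, of 2-D metric points
    (c,s,a)=cv2.minAreaRect(np.float32(pts[:,:2])*1000)
    b=cv2.boxPoints((c,s,a))/1000; e0,e1=b[1]-b[0],b[2]-b[1]
    l=e0 if np.hypot(*e0)>np.hypot(*e1) else e1
    return np.array(c)/1000,sorted(np.array(s)/1000),np.degrees(np.arctan2(l[1],l[0]))
def ring(pts):
    (c,r)=cv2.minEnclosingCircle(np.float32(pts[:,:2])*1000); return np.array(c)/1000,r*2
def board(n,im,i):
    return rect(cast(blob(cv2.inRange(hsv(im),(100,120,50),(125,255,255)),(333,252) if n=="top" else (350,255),500),i,.008))
E
cat > m.py <<'E'
from h import *
for n,hub in(("top",(190,304)),("side",(323,362))):
    im,i=snap(n); H=hsv(im)
    c=blob(cv2.inRange(H,(22,120,70),(34,255,255)),hub); print(n,"hub(z73)",ring(cast(c,i,.073)),c.reshape(-1,2).mean(0))
    print(" board",board(n,im,i))
    c=blob(cv2.inRange(H,(0,150,60),(4,255,255)),(544,279) if n=="top" else (450,162)); print(" bar(z14)",rect(cast(c,i,.014)))
    c=blob(cv2.inRange(H,(0,0,170),(180,40,255)),(487,272) if n=="top" else (427,182),1000); print(" pane white",rect(cast(c,i,0)))
    if n=="top":
        cv2.imwrite("pics/crop0.png",cv2.resize(im[200:340,110:400,::-1],None,fx=2.7,fy=2.7,interpolation=cv2.INTER_CUBIC))
E
python3 m.py
```

```text
top hub(z73) (array([0.46589929, 0.3484754 ]), 41.426273345947266) [188.1754386  303.80701754]
 board (array([0.56616571, 0.0689265 ]), [np.float64(0.12869834899902344), np.float64(0.19811305236816407)], np.float32(-87.22281))
 bar(z14) (array([ 0.50947003, -0.36806512]), [np.float64(0.017763887405395508), np.float64(0.17681886291503907)], np.float32(-8.218061))
 pane white (array([ 0.52510278, -0.24963129]), [np.float64(0.15235939025878906), np.float64(0.22873463439941405)], np.float32(82.17651))
side hub(z73) (array([0.46038989, 0.3580528 ]), 47.52278518676758) [322.55128205 361.46153846]
 board (array([0.56443658, 0.07145618]), [np.float64(0.12925157165527343), np.float64(0.20291581726074218)], np.float32(-87.188416))
 bar(z14) (array([ 0.50600845, -0.36956781]), [np.float64(0.01200456428527832), np.float64(0.17675151062011718)], np.float32(-7.762699))Traceback (most recent call last):
  File "m.py", line 7, in <module>
    c=blob(cv2.inRange(H,(0,0,170),(180,40,255)),(487,272) if n=="top" else (427,182),1000); print(" pane white",rect(cast(c,i,0)))
  File "h.py", line 16, in blob
    return min(cs,key=lambda c:np.hypot(*(c.reshape(-1,2).mean(0)-near)))
ValueError: min() iterable argument is empty
```

View pics/crop0.png

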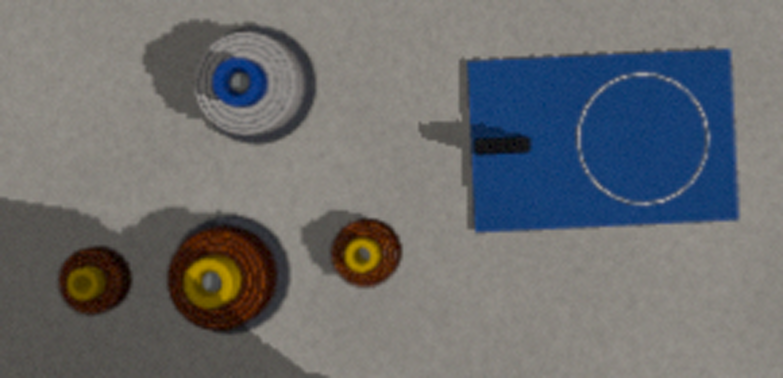

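The crop confirms it: the large brown roll has its hub at crop pixel (211,282), which is top pixel (188,304). Both small rolls are clearly smaller.

```bash
cat >> h.py <<'E'
def go(x,y,z,yaw):  # row for tool down, tool x axis at world yaw (deg)
    s=manip.sense(); r=R.from_quat(s["tool_rot"])
    t=R.from_euler("z",yaw,degrees=True)*R.from_euler("x",180,degrees=True)
    d=r.inv().apply(np.array([x,y,z])-s["tcp_pos"])*100
    print("row",np.round(d,2),np.round(np.degrees((r.inv()*t).as_rotvec()),2),"t",s["t"])
E
python3 -c "
from h import *
go(.5,-.25,.25,50);go(.464,.352,.25,90)"
```

```text
row [ 4.226e+01 -2.587e+01  1.000e-02] [ -0.07  -0.04 -35.69] t 0.2
row [ 53.65 -85.09   0.1 ] [-6.000e-02 -6.000e-02 -7.569e+01] t 0.2
```

Call:
carry_out(
  targets=[
    [[42.3,-25.9,0,0,0,-36,6],[42.3,-25.9,0,0,0,-36,6],[42.3,-25.9,0,0,0,-36,6],[42.3,-25.9,0,0,0,-36,6],[42.3,-25.9,0,0,0,-36,6],[42.3,-25.9,0,0,0,-36,6],[42.3,-25.9,0,0,0,-36,6],[42.3,-25.9,0,0,0,-36,6],[42.3,-25.9,0,0,0,-36,6],[42.3,-25.9,0,0,0,-36,6],[42.3,-25.9,0,0,0,-36,6],[53.7,-85.1,0,0,0,-76,6]],
  ],
)

```text
t: 1.2
tcp_pos: [0.4792, -0.2364, 0.2509]
tool_rot: [0.876, 0.482, 0.002, 0.004]
force: [0.9, -0.7, -0.4]
finger_gap: 0.708
gripper_force: 0.0
```

```bash
python3 -c "
from h import *
s=manip.sense();print(s['tcp_pos'],s['finger_gap']);go(.464,.352,.25,90)"
```

```text
[ 0.47915288 -0.23643186  0.25086209] 0.708147657885982
row [ 48.88 -32.8   -0.19] [  0.47   0.13 -32.39] t 1.2
```

Call:
carry_out(
  targets=[
    [[48.5,-32.8,0,0,0,-32,6],[48.5,-32.8,0,0,0,-32,6],[48.5,-32.8,0,0,0,-32,6],[48.5,-32.8,0,0,0,-32,6],[48.5,-32.8,0,0,0,-32,6],[48.5,-32.8,0,0,0,-32,6],[48.5,-32.8,0,0,0,-32,6],[48.5,-32.8,0,0,0,-32,6],[48.5,-32.8,0,0,0,-32,6],[48.5,-32.8,0,0,0,-32,6],[48.5,-32.8,0,0,0,-32,6],[48.5,-32.8,0,0,0,-32,6]],
  ],
)

```text
t: 2.2
tcp_pos: [0.4594, 0.2665, 0.2503]
tool_rot: [0.71, 0.704, -0.0, 0.0]
force: [0.6, -0.6, -0.8]
finger_gap: 0.704
gripper_force: 0.0
```

```bash
python3 -c "
from h import *
go(.464,.352,.22,90)"
```

```text
row [8.55 0.38 3.03] [ 0.    0.01 -0.51] t 2.2
```

Call:
carry_out(
  targets=[
    [[7.0,0.4,3,0,0,-0.5,6],[7.0,0.4,3,0,0,-0.5,6],[7.0,0.4,3,0,0,-0.5,6],[7.0,0.4,3,0,0,-0.5,6],[7.0,0.4,3,0,0,-0.5,6]],
  ],
)

```text
t: 2.62
tcp_pos: [0.4643, 0.334, 0.22]
tool_rot: [0.707, 0.707, -0.001, -0.0]
force: [-0.1, -0.2, -0.5]
finger_gap: 0.702
gripper_force: 0.0
```

```bash
python3 -c "
from h import *
go(.464,.352,.22,90)
im,i=snap('wrist','w1'); print(np.round(i['T'],3)); 
p=np.array([.464,.352,.073]); T=np.linalg.inv(i['T']); q=T[:3,:3]@p+T[:3,3]; print(cv2.projectPoints(q.reshape(1,3),np.zeros(3),np.zeros(3),i['K'],np.array([i['k1'],0,0,0]))[0])
for n in ('top','side'): snap(n,n+'1')"
```

```text
row [ 1.8  -0.03  0.  ] [-0.06  0.06  0.01] t 2.6167
[[ 1.     0.    -0.001  0.465]
 [-0.    -0.965 -0.264  0.4  ]
 [-0.001  0.264 -0.965  0.343]
 [ 0.     0.     0.     1.   ]]
[[[319.56846778 201.36513148]]]
```

View pics/w1.png

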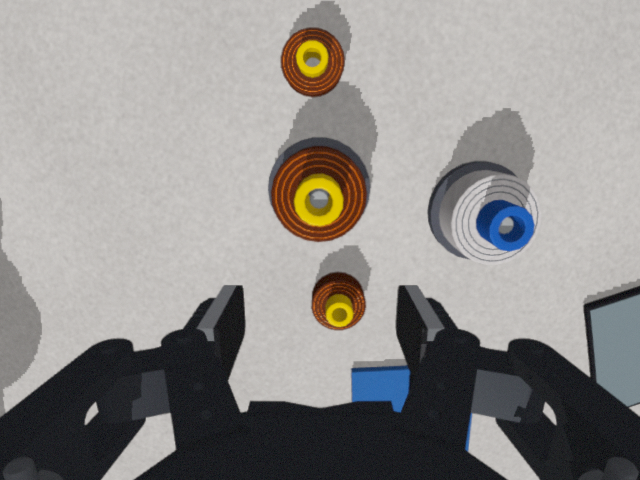

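The wrist view shows the large roll's hub at about (319,200), with small rolls at (312,60) and (339,313) and the leader at (505,225). My estimate projects to (320,201), which agrees.

```bash
python3 -c "
from h import *
im=cv2.imread('pics/w1.png')[...,::-1].copy(); i=cams.camera_info('wrist')
c=blob(cv2.inRange(hsv(im),(22,120,70),(34,255,255)),(319,200)); print(ring(cast(c,i,.073)),c.reshape(-1,2).mean(0),cv2.boundingRect(c))
for n in ('top',):
  im=cv2.imread('pics/top1.png')[...,::-1].copy(); i=cams.camera_info(n); H=hsv(im)
  print(board(n,im,i))
  w=cv2.inRange(H,(0,0,120),(180,130,255))[220:285,310:378]; ys,xs=np.nonzero(w[3:-3,3:-3]); print(len(xs)); p=cast(np.c_[xs+313,ys+223],i,.008)
  print(cv2.fitEllipse(np.float32(p[:,:2]*1000)))
s=manip.sense();print(s['tcp_pos'])"
```

```text
(array([0.46426788, 0.35228955]), 38.055511474609375) [318.19444444 199.78472222] (294, 174, 50, 52)
(array([0.56622797, 0.06891422]), [np.float64(0.12867367553710937), np.float64(0.1981370086669922)], np.float32(-87.19243))
140
((567.5203247070312, 37.962379455566406), (97.4979248046875, 97.76805114746094), 13.315438270568848)
[0.46502305 0.3331771  0.22094718]
```

Call:
carry_out(
  targets=[
    [[1.9,0.05,6,0,0,0,6],[1.9,0.05,9,0,0,0,6],[1.9,0.05,11,0,0,0,6],[1.9,0.05,11,0,0,0,6],[1.9,0.05,11,0,0,0,6]],
  ],
)

```text
t: 3.18
tcp_pos: [0.4648, 0.3521, 0.1097]
tool_rot: [0.708, 0.706, -0.002, -0.0]
force: [-0.1, -0.7, 0.6]
finger_gap: 0.703
gripper_force: 0.0
```

```bash
python3 -c "
from h import *
go(.4642,.3525,.066,90)"
```

```text
row [ 0.05 -0.05  4.37] [-0.16  0.09 -0.11] t 3.1833
```

Call:
carry_out(
  targets=[
    [[0.05,-0.05,2,0,0,0,6],[0.05,-0.05,4.4,0,0,0,6],[0.05,-0.05,4.4,0,0,0,6],[0.05,-0.05,4.4,0,0,0,6],[0.05,-0.05,4.4,0,0,0,3],[0.05,-0.05,4.4,0,0,0,3],[0.05,-0.05,4.4,0,0,0,3],[0.05,-0.05,4.4,0,0,0,3],[0.05,-0.05,4.4,0,0,0,3],[0.05,-0.05,4.4,0,0,0,3]],
  ],
  force=40,
)

```text
t: 4.02
tcp_pos: [0.4652, 0.3542, 0.0689]
tool_rot: [0.707, 0.707, 0.001, 0.0]
force: [-0.9, -1.0, 6.6]
finger_gap: 0.405
gripper_force: 39.3
```

Gripped (gap about 35 mm). Lifting.

Call:
carry_out(
  targets=[
    [[0,0,-1,0,0,0,3],[0,0,-2.5,0,0,0,3],[0,0,-4,0,0,0,3],[0,0,-5.5,0,0,0,3],[0,0,-7,0,0,0,3],[0,0,-8.5,0,0,0,3],[0,0,-10,0,0,0,3],[0,0,-10,0,0,0,3],[0,0,-10,0,0,0,3]],
  ],
)

```text
t: 4.77
tcp_pos: [0.4653, 0.3542, 0.1678]
tool_rot: [0.707, 0.707, 0.002, 0.001]
force: [-0.6, 0.1, -1.9]
finger_gap: 0.408
gripper_force: 40.5
```

```bash
python3 -c "
from h import *
go(.567,.0395,.165,92.8)
im,i=snap('side','s2'); cv2.imwrite('pics/s2c.png',im[120:420,200:500,::-1])"
```

```text
row [-31.47  10.18   0.27] [ 0.17 -0.08 -2.82] t 4.7667
```

View pics/s2c.png

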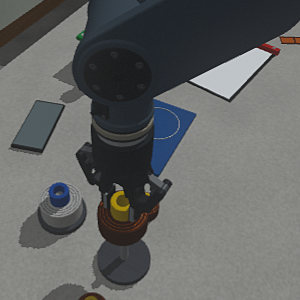

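The crop shows the roll held by its hub at (122,205), hanging clear above the bare spindle and stand. I'll carry it to the circle.

Call:
carry_out(
  targets=[
    [[-2,0.6,0,0,0,-0.3,3],[-5,1.6,0,0,0,-0.6,3],[-8,2.6,0,0,0,-0.9,3],[-11,3.6,0,0,0,-1.2,3],[-14,4.6,0,0,0,-1.5,3],[-17,5.5,0,0,0,-1.8,3],[-20,6.5,0,0,0,-2.1,3],[-23,7.5,0,0,0,-2.4,3],[-26,8.4,0,0,0,-2.8,3],[-28.5,9.3,0,0,0,-2.8,3],[-30.5,9.9,0,0,0,-2.8,3],[-31.4,10.2,0,0,0,-2.8,3]],
  ],
)

```text
t: 5.82
tcp_pos: [0.567, 0.037, 0.1652]
tool_rot: [0.691, 0.723, -0.001, -0.0]
force: [0.1, -0.2, -2.8]
finger_gap: 0.407
gripper_force: 40.5
```

Call:
carry_out(
  targets=[
    [[0,0,3,0,0,0,3],[0,0,5,0,0,0,3],[0,0,6,0,0,0,3],[0,0,6,0,0,0,3],[0,0,6,0,0,0,3]],
  ],
)

```text
t: 6.23
tcp_pos: [0.5659, 0.0405, 0.1057]
tool_rot: [0.69, 0.724, -0.001, -0.001]
force: [0.2, -0.0, -2.2]
finger_gap: 0.403
gripper_force: 40.5
```

```bash
cat > chk.py <<'E'
from h import *
import sys
k=sys.argv[1]; s=manip.sense(); zb=s["tcp_pos"][2]-.057; print(s["tcp_pos"],"roll bottom~",zb)
im,i=snap("wrist","w"+k); H=hsv(im)
c=blob(cv2.inRange(H,(22,120,70),(34,255,255)),(320,300)); print("hub top",ring(cast(c,i,zb+.061)),c.reshape(-1,2).mean(0),cv2.boundingRect(c))
w=cv2.inRange(H,(0,0,150),(180,110,255)); print("board",[np.round(x,4) for x in rect(cast(blob(cv2.inRange(H,(100,120,50),(125,255,255)),None,500),i,.008))])
for n in("top","side"): snap(n,n+k)
E
python3 chk.py 3; python3 -c "
from h import *
go(.567,.0395,.1,92.8)"
```

```text
[0.56591066 0.04051814 0.10567676] roll bottom~ 0.048676761625090166
hub top (array([0.56611542, 0.0427791 ]), 43.93185806274414) [320.2        321.38709677] (271, 264, 100, 114)
board [array([0.5651, 0.0776]), array([0.1287, 0.1802]), np.float32(-87.1996)]
row [-0.07 -0.05  0.74] [0.14 0.02 0.02] t 6.3833
```

View pics/w3.png

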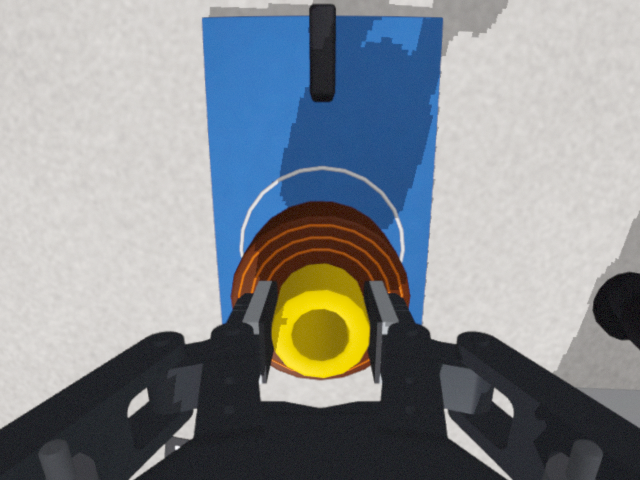

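The wrist view shows the held hub's top ring centred near (320,331). The white arc's top is at (322,168), and the fin and the board's back edge are at the top.

Run:
```python
from h import *
im=cv2.imread('pics/w3.png')[...,::-1].copy(); i=cams.camera_info('wrist'); H=hsv(im)
for z in(.106,.11): print("hub",cast([(320,331)],i,z), np.ptp(cast([(272,331),(368,331)],i,z),0))
w=cv2.inRange(H,(0,0,140),(180,110,255)); w[260:]=0; w[:160]=0; w[:,:235]=0; w[:,410:]=0
ys,xs=np.nonzero(w); p=cast(np.c_[xs,ys],i,.008)[:,:2]
ok=np.ones(len(p),bool)
for _ in range(5):
    A=np.c_[2*p[ok],np.ones(ok.sum())]; s=np.linalg.lstsq(A,(p[ok]**2).sum(1),rcond=None)[0]; r=np.sqrt(s[2]+s[:2]@s[:2]); ok=abs(np.hypot(*(p-s[:2]).T)-r)<.002
print("circle",s[:2],r,len(p),ok.sum())
c=blob(cv2.inRange(H,(100,120,50),(125,255,255)),None,500); q=cast(c,i,.008)
print("back edge y",np.percentile(q[:,1],[97,99,100]), "side edges x at y~.12",[f(q[abs(q[:,1]-.12)<.005,0]) for f in(min,max)])
print(manip.sense()['tcp_pos'])
```

```text
hub [[0.56774351 0.0364067  0.106     ]] [0.03506583 0.00166304 0.        ]
hub [[0.56762453 0.03864869 0.11      ]] [3.39425635e-02 1.60977138e-03 1.38777878e-17]
circle [0.56900294 0.037312  ] 0.04923532750286438 1183 1183
back edge y [0.16943424 0.17018558 0.17052329] side edges x at y~.12 [np.float64(0.5000340995401541), np.float64(0.6299996855389939)]
[0.56740943 0.04021651 0.10744633]
```

Call:
carry_out(
  targets=[
    [[0,0.1,1.5,0,0,0,3],[0,0.1,2.8,0,0,0,3],[0,0.1,3.5,0,0,0,3],[0,0.1,3.7,0,0,0,3],[0,0.1,3.7,0,0,0,3],[0,0.1,3.7,0,0,0,3]],
  ],
)

```text
t: 6.88
tcp_pos: [0.568, 0.0399, 0.07]
tool_rot: [0.69, 0.724, 0.0, 0.001]
force: [0.4, -0.4, -2.4]
finger_gap: 0.4
gripper_force: 40.5
```

Call:
carry_out(
  targets=[
    [[0,0,0.15,0,0,0,3],[0,0,0.3,0,0,0,3],[0,0,0.3,0,0,0,3],[0,0,0.3,0,0,0,3]],
  ],
)

```text
t: 7.22
tcp_pos: [0.5676, 0.0399, 0.0665]
tool_rot: [0.69, 0.724, 0.0, 0.0]
force: [0.4, -1.0, -2.8]
finger_gap: 0.408
gripper_force: 40.5
```

Still hanging (−2.6 N). I'll ease it down a little more.

Call:
carry_out(
  targets=[
    [[0,0,0.1,0,0,0,3],[0,0,0.2,0,0,0,3],[0,0,0.2,0,0,0,3]],
  ],
)

```text
t: 7.47
tcp_pos: [0.5677, 0.0398, 0.065]
tool_rot: [0.69, 0.724, 0.0, 0.0]
force: [-1.2, -1.2, 2.7]
finger_gap: 0.406
gripper_force: 41.0
```

Call:
carry_out(
  targets=[
    [[0,0,0.1,0,0,0,3],[0,0,0.2,0,0,0,3],[0,0,0.2,0,0,0,3]],
  ],
)

```text
t: 7.72
tcp_pos: [0.5677, 0.0398, 0.0649]
tool_rot: [0.69, 0.724, 0.0, 0.001]
force: [-3.6, -0.6, 16.8]
finger_gap: 0.404
gripper_force: 42.3
```

Contact. I'll relax the press, open and rise.

Call:
carry_out(
  targets=[
    [[0,0,-0.2,0,0,0,3],[0,0,-0.2,0,0,0,3],[0,0,-0.2,0,0,0,5.8],[0,0,-0.2,0,0,0,5.8],[0,0,-0.2,0,0,0,5.8],[0,0,-0.2,0,0,0,5.8],[0,0,-0.2,0,0,0,5.8],[0,0,-1,0,0,0,5.8],[0,0,-3,0,0,0,5.8],[0,0,-6,0,0,0,5.8],[0,0,-9,0,0,0,5.8],[0,0,-9,0,0,0,5.8]],
  ],
)

```text
t: 8.72
tcp_pos: [0.5712, 0.0396, 0.1582]
tool_rot: [0.69, 0.724, 0.003, 0.005]
force: [0.8, 0.1, 0.4]
finger_gap: 0.679
gripper_force: 0.0
```

Run:
```python
from h import *
im,i=snap("wrist","w4"); snap("side","s4"); H=hsv(im)
c=blob(cv2.inRange(H,(22,120,70),(34,255,255)),(320,300)); print("hub top",ring(cast(c,i,.069)),c.reshape(-1,2).mean(0),cv2.boundingRect(c))
go(.5612,.1435,.12,92.8)
```

```text
hub top (array([0.56803723, 0.03990605]), 40.64814376831055) [313.         248.05464481] (283, 215, 61, 67)
row [10.39 -0.23  3.41] [ 0.22  0.04 -0.02] t 8.8167
```

View pics/w4.png

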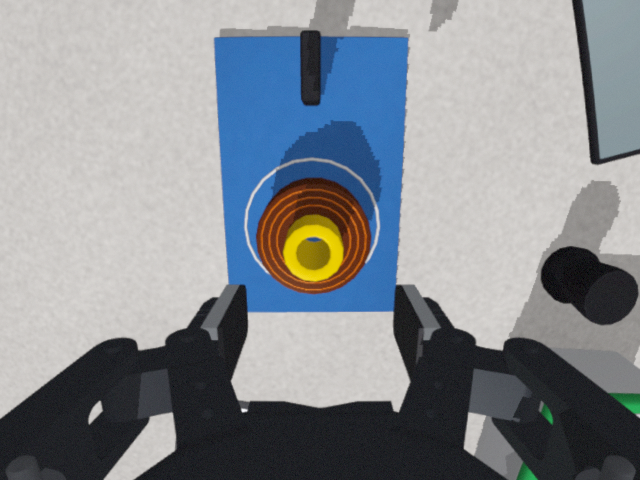

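The wrist view shows the roll upright on the board inside the white circle, with its hub top at (313,252). The fin is at about (310,67) and the board corners at about (215,37) and (408,37).

Run:
```python
from h import *
im=cv2.imread('pics/w4.png')[...,::-1].copy(); i=cams.camera_info('wrist'); H=hsv(im)
print("hub",cast([(313.5,252.5)],i,.069))
w=cv2.inRange(H,(0,0,140),(180,110,255)); w[275:]=0; w[:150]=0; w[:,:238]=0; w[:,388:]=0
ys,xs=np.nonzero(w); p=cast(np.c_[xs,ys],i,.008)[:,:2]
ok=np.ones(len(p),bool)
for _ in range(6):
    A=np.c_[2*p[ok],np.ones(ok.sum())]; s=np.linalg.lstsq(A,(p[ok]**2).sum(1),rcond=None)[0]; r=np.sqrt(s[2]+s[:2]@s[:2]); ok=abs(np.hypot(*(p-s[:2]).T)-r)<.003
print("circle",s[:2],r,len(p),ok.sum())
b=rect(cast(blob(cv2.inRange(H,(100,120,50),(125,255,255)),None,500),i,.008)); print("board",b)
a=np.radians(b[2]); x=np.array([np.cos(a),np.sin(a)]); x*=-np.sign(x[1]); fin=b[0]-.075*x; print("fin from board",fin,"from circle",s[:2]-.105*x)
m=cv2.inRange(H,(0,0,0),(180,255,75)); m[115:]=0; m[:,:270]=0; m[:,340:]=0
print("fin",[np.round(v,4) for v in rect(cast(blob(m,(310,65)),i,.045))])
go(*fin,.12,b[2]%180)
```

```text
hub [[0.56519025 0.03915208 0.069     ]]
circle [0.56305151 0.03950042] 0.04820508433832837 1055 1048
board (array([0.56187463, 0.06957977]), [np.float64(0.12734799194335938), np.float64(0.1955662078857422)], np.float32(-87.19638))
fin from board [0.55820617 0.14449   ] from circle [0.55791566 0.14437474]
fin [array([0.5584, 0.1416]), array([0.0113, 0.0398]), np.float32(-87.2381)]
row [10.5  -0.53  3.4 ] [ 0.22  0.04 -0.02] t 8.8167
```

Call:
carry_out(
  targets=[
    [[4,0,0,0,0,0,5],[8,0,0,0,0,0,5],[10.4,0,3.4,0,0,0,5],[10.4,0,3.4,0,0,0,5],[10.4,0,3.4,0,0,0,5],[10.4,0,3.4,0,0,0,5]],
  ],
)

```text
t: 9.32
tcp_pos: [0.5619, 0.1435, 0.1173]
tool_rot: [0.69, 0.724, -0.001, -0.001]
force: [0.3, -0.1, -0.1]
finger_gap: 0.586
gripper_force: 0.0
```

Run:
```python
from h import *
for _ in range(3): im,i=snap("wrist","w5"); print(manip.sense()['tcp_pos'])
H=hsv(im)
m=cv2.inRange(H,(0,0,0),(180,255,70))
cs=[c for c in cv2.findContours(m,cv2.RETR_EXTERNAL,cv2.CHAIN_APPROX_NONE)[0] if cv2.contourArea(c)>300]
for c in cs: print(cv2.boundingRect(c),[np.round(v,4) for v in rect(cast(c,i,.045))])
go(.563,.1425,.036,92.8)
```

```text
[0.56263667 0.14307111 0.11817269]
[0.56309612 0.14279387 0.11870174]
[0.5632718  0.14265953 0.119001  ]
(265, 337, 112, 60) [array([0.5671, 0.0742]), array([0.0409, 0.0681]), np.float32(2.01)]
(0, 284, 640, 196) [array([0.5677, 0.0484]), array([0.1585, 0.4721]), np.float32(2.6275)]
(307, 209, 21, 81) [array([0.5615, 0.1472]), array([0.0107, 0.0453]), np.float32(-87.0323)]
(596, 97, 44, 218) [array([0.7292, 0.1751]), array([0.0253, 0.1239]), np.float32(-74.9055)]
(208, 28, 24, 72) [array([0.5106, 0.2388]), array([0.01  , 0.0331]), np.float32(84.2062)]
row [-0.01 -0.04  8.3 ] [ 0.09  0.01 -0.12] t 9.4667
```

View pics/w5.png

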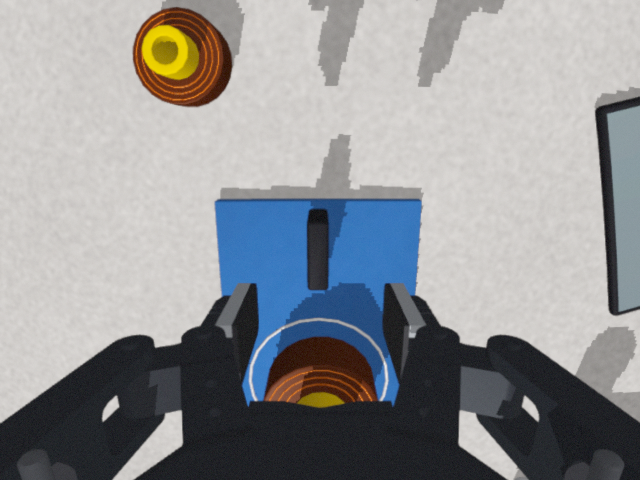

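The fin top spans about (318,221) to (318,290), giving a centre of (0.5615, 0.144). The tool is nearly right above it. Descending and gripping.

Call:
carry_out(
  targets=[
    [[0.1,-0.15,3,0,0,0,4],[0.1,-0.15,6,0,0,0,4],[0.1,-0.15,8.2,0,0,0,4],[0.1,-0.15,8.2,0,0,0,4],[0.1,-0.15,8.2,0,0,0,4]],
  ],
)

```text
t: 9.88
tcp_pos: [0.5608, 0.1438, 0.0362]
tool_rot: [0.69, 0.724, -0.001, -0.0]
force: [0.1, 0.6, -0.4]
finger_gap: 0.464
gripper_force: 0.0
```

Call:
carry_out(
  targets=[
    [[0,0,0,0,0,0,2],[0,0,0,0,0,0,1],[0,0,0,0,0,0,0.8],[0,0,0,0,0,0,0.8],[0,0,0,0,0,0,0.8],[0,0,0,0,0,0,0.8]],
  ],
  force=40,
)

```text
t: 10.38
tcp_pos: [0.5621, 0.1446, 0.0383]
tool_rot: [0.69, 0.724, 0.001, 0.001]
force: [-0.5, -1.7, 7.2]
finger_gap: 0.135
gripper_force: 41.2
```

Run:
```python
from h import *
s=manip.sense(); print(s['tcp_pos'],s['force'],R.from_quat(s['tool_rot']).as_euler('zyx',degrees=True))
im,i=snap("top","top6"); H=hsv(im)
c=blob(cv2.inRange(H,(0,150,60),(4,255,255)),(544,279)); print(" bar(z14)",rect(cast(c,i,.014)), cv2.boundingRect(c))
```

```text
[0.56214667 0.14455566 0.03834142] [-0.495966   -1.67701855  7.18140043] [-92.74976866   0.18939697 179.99929387]
 bar(z14) (array([ 0.50947711, -0.36788333]), [np.float64(0.017525732040405275), np.float64(0.1766339111328125)], np.float32(-7.2853518)) (535, 237, 18, 85)
```

Fin gripped (gap about 11.5 mm). Now the slow slide, turning about 10.5° on the way.

Call:
carry_out(
  targets=[
    [[0,0,-0.1,0,0,0,0.8],[-0.3,-0.04,-0.1,0,0,0.1,0.8],[-0.9,-0.12,-0.1,0,0,0.3,0.8],[-1.8,-0.23,-0.1,0,0,0.6,0.8],[-3.0,-0.39,-0.1,0,0,1.0,0.8],[-4.3,-0.56,-0.1,0,0,1.5,0.8],[-5.6,-0.73,-0.1,0,0,2.0,0.8],[-6.9,-0.9,-0.1,0,0,2.5,0.8],[-8.2,-1.07,-0.1,0,0,3.0,0.8],[-9.5,-1.24,-0.1,0,0,3.5,0.8],[-10.5,-1.37,-0.1,0,0,3.8,0.8],[-11.0,-1.44,-0.1,0,0,4.0,0.8]],
  ],
)

```text
t: 11.43
tcp_pos: [0.5528, 0.0346, 0.0384]
tool_rot: [0.715, 0.699, 0.002, 0.0]
force: [1.3, 7.4, 4.2]
finger_gap: 0.133
gripper_force: 40.9
```

Run:
```python
from h import *
im,i=snap("top","top7"); print(manip.sense()['tcp_pos'])
H=hsv(im)
c=blob(cv2.inRange(H,(22,120,70),(34,255,255)),(400,255)); print("hub",ring(cast(c,i,.069)),cv2.boundingRect(c))
go(.537,-.161,.037,82.2)
```

```text
[0.55271277 0.03391885 0.03834665]
hub (array([ 0.55324194, -0.07720494]), 33.175865173339844) (407, 250, 10, 18)
row [-19.52  -1.13   0.11] [ 0.13 -0.07  6.49] t 11.4833
```

Call:
carry_out(
  targets=[
    [[-0.4,-0.02,0,0,0,0.1,0.8],[-1.2,-0.07,0,0,0,0.4,0.8],[-2.4,-0.14,0,0,0,0.8,0.8],[-4.0,-0.23,0,0,0,1.3,0.8],[-5.8,-0.33,0,0,0,1.9,0.8],[-7.6,-0.43,0,0,0,2.5,0.8],[-9.4,-0.53,0,0,0,3.1,0.8],[-11.2,-0.64,0,0,0,3.7,0.8],[-13,-0.74,0,0,0,4.3,0.8],[-14.6,-0.84,0,0,0,4.9,0.8],[-15.7,-0.9,0,0,0,5.3,0.8],[-16.2,-0.93,0,0,0,5.5,0.8]],
  ],
)

```text
t: 12.48
tcp_pos: [0.5393, -0.1269, 0.0384]
tool_rot: [0.748, 0.664, 0.001, -0.001]
force: [2.6, 9.9, 8.1]
finger_gap: 0.134
gripper_force: 41.4
```

Run:
```python
from h import *
im,i=snap("top","top8"); print(manip.sense()['tcp_pos'])
go(.537,-.161,.037,82.2)
cv2.imwrite("pics/crop8.png",cv2.resize(im[200:345,370:580,::-1],None,fx=3.5,fy=3.5,interpolation=cv2.INTER_CUBIC))
```

```text
[ 0.5392469  -0.12748732  0.03834126]
row [-3.35  0.18  0.13] [ 0.03 -0.09  0.95] t 12.5333
```

View pics/crop8.png

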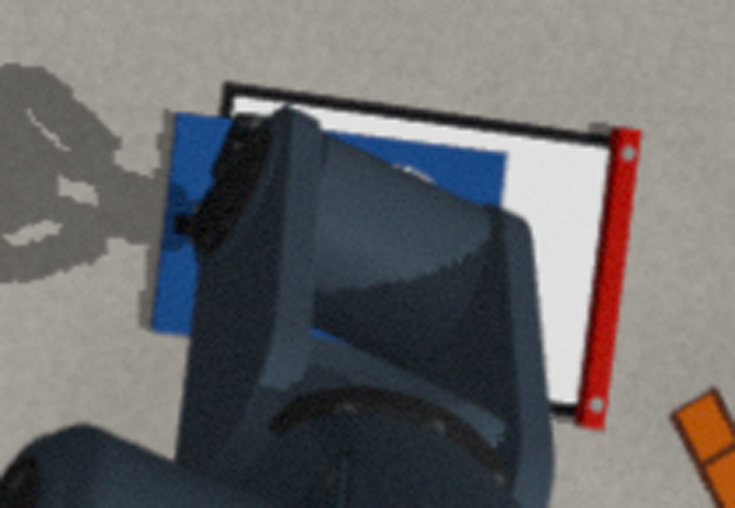

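The crop shows the board entering the outline. Its front-left corner is at crop (506,152), its back corners are at (176,112) and (152,330), and the bar's near face runs from about (609,135) to (580,420).

Run:
```python
from h import *
i=cams.camera_info("top")
f=lambda *p:np.array(p,float)/3.5+[370,200]-.35
B=cast([f(506,152),f(176,112),f(152,330)],i,.008)[:,:2]; print(B)
e=B[0]-B[1]; w=B[1]-B[2]; print("len",np.hypot(*e),np.hypot(*w),"yaw",np.degrees(np.arctan2(e[1],e[0])),np.degrees(np.arctan2(w[1],w[0])))
C=(B[0]+B[2])/2
u=e/np.hypot(*e); C2=B[1]+u*.1+np.array([u[1],-u[0]])*(-.065)*(-1 if 0 else 1)
print("C",C)
L=cast([f(232,101),f(606,146)],i,0)[:,:2]; e=L[1]-L[0]; print("line yaw",np.degrees(np.arctan2(e[1],e[0])))
im=cv2.imread("pics/top0.png")[...,::-1].copy(); H=hsv(im)
b=cast(blob(cv2.inRange(H,(0,150,60),(4,255,255)),(544,279)),i,.014); P=rect(b)
k=cv2.inRange(H,(0,0,150),(180,60,255)); wh=rect(cast(blob(k,(487,272),1000),i,0)); print(P,wh)
for yaw in(-97.8,-98.2):
    x=np.array([np.cos(np.radians(yaw)),np.sin(np.radians(yaw))]); y=np.array([-x[1],x[0]])
    O=np.mean([P[0]-.107*x,wh[0]+.017*x],0); print(yaw,O,P[0]-.107*x,wh[0]+.017*x,"board in pane",(C-O)@x,(C-O)@y)
s=manip.sense(); print(s['tcp_pos'],R.from_quat(s['tool_rot']).as_rotvec(True))
```

```text
[[ 0.58360932 -0.30727063]
 [ 0.60694568 -0.10953686]
 [ 0.47975101 -0.09520188]]
len 0.19910607184064028 0.12799990749068516 yaw -96.73086183652353 -6.430167405222532
C [ 0.53168016 -0.20123625]
line yaw -96.62354179213622
(array([ 0.50944489, -0.36816104]), [np.float64(0.016332155227661134), np.float64(0.17667973327636718)], np.float32(-7.4958076)) (array([ 0.52498572, -0.24972229]), [np.float64(0.15320574951171875), np.float64(0.22949038696289062)], np.float32(82.16259))
-97.8 [ 0.5233225  -0.26435801] [ 0.52396645 -0.26215102] [ 0.52267855 -0.266565  ] board in pane -0.06367201366279408 -0.00028626996067701436
-98.2 [ 0.5236336  -0.26440174] [ 0.52470618 -0.26225498] [ 0.52256103 -0.26654849] board in pane -0.0636673668773668 -0.0010449305989636253
[ 0.5392469  -0.12748732  0.03834126] [-134.62443895 -119.43037928   -0.14293388]
```

Call:
carry_out(
  targets=[
    [[-0.3,0,0,0,0,0.1,0.8],[-0.8,0,0,0,0,0.2,0.8],[-1.5,0,0,0,0,0.3,0.8],[-2.3,0,0,0,0,0.4,0.8],[-3.1,0,0,0,0,0.6,0.8],[-3.9,0,0,0,0,0.7,0.8],[-4.6,-0.05,0,0,0,0.8,0.8],[-5.1,-0.05,0,0,0,0.8,0.8],[-5.5,-0.05,0,0,0,0.8,0.8],[-5.7,-0.05,0,0,0,0.8,0.8],[-5.7,-0.05,0,0,0,0.8,0.8]],
  ],
)

```text
t: 13.45
tcp_pos: [0.5317, -0.182, 0.0383]
tool_rot: [0.752, 0.659, 0.001, -0.001]
force: [0.1, 8.5, 8.3]
finger_gap: 0.134
gripper_force: 41.4
```

Call:
carry_out(
  targets=[
    [[-0.15,0,0,0,0,0,0.8],[-0.3,0,0,0,0,0,0.8],[-0.45,0,0,0,0,0,0.8],[-0.45,0,0,0,0,0,0.8]],
  ],
)

```text
t: 13.78
tcp_pos: [0.5311, -0.1858, 0.0383]
tool_rot: [0.752, 0.659, 0.001, -0.002]
force: [1.0, 9.7, 8.4]
finger_gap: 0.13
gripper_force: 41.5
```

Call:
carry_out(
  targets=[
    [[-0.15,0,0,0,0,0,0.8],[-0.3,0,0,0,0,0,0.8],[-0.3,0,0,0,0,0,0.8]],
  ],
)

```text
t: 14.03
tcp_pos: [0.5307, -0.1887, 0.0384]
tool_rot: [0.752, 0.659, 0.001, -0.002]
force: [0.8, 9.9, 8.5]
finger_gap: 0.133
gripper_force: 41.5
```

Call:
carry_out(
  targets=[
    [[-0.1,0,0,0,0,0,0.8],[-0.2,0,0,0,0,0,0.8],[-0.2,0,0,0,0,0,0.8]],
  ],
)

```text
t: 14.28
tcp_pos: [0.5306, -0.1892, 0.0383]
tool_rot: [0.752, 0.659, 0.002, -0.002]
force: [3.7, 14.7, 8.5]
finger_gap: 0.132
gripper_force: 41.6
```

Force is rising and the board has stopped, so this looks like first contact. One more nudge to confirm.

Call:
carry_out(
  targets=[
    [[-0.1,0,0,0,0,0,0.8],[-0.2,0,0,0,0,0,0.8],[-0.2,0,0,0,0,0,0.8]],
  ],
)

```text
t: 14.53
tcp_pos: [0.5306, -0.1893, 0.0383]
tool_rot: [0.753, 0.658, 0.003, -0.003]
force: [6.2, 20.2, 9.6]
finger_gap: 0.131
gripper_force: 41.7
```

Run:
```python
from h import *
im,i=snap("top","top9"); s=manip.sense(); print(s['tcp_pos'],s['force'],s['ft_torque'])
j,_=snap("side","s9")
cv2.imwrite("pics/crop9.png",np.hstack([cv2.resize(im[200:345,400:580,::-1],(540,435)),cv2.resize(j[120:265,360:445,::-1],(255,435))]))
```

```text
[ 0.53054766 -0.18931183  0.03831026] [ 5.22180737 19.77867699  9.88847024] [ 2.87625565 -1.01416008 -0.00673345]
```

View pics/crop9.png

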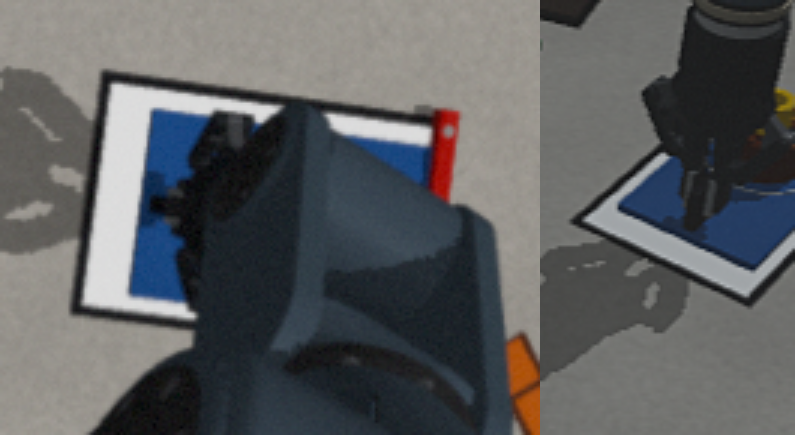

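The top crop shows the front edge against the red bar and similar white margins on both sides. The side crop shows the board lying flat. I'll relax, open and rise straight up.

Call:
carry_out(
  targets=[
    [[0.1,0,0,0,0,0,0.8],[0.2,0,0,0,0,0,0.8],[0.2,0,0,0,0,0,4.5],[0.2,0,0,0,0,0,4.5],[0.2,0,0,0,0,0,4.5],[0.2,0,0,0,0,0,4.5],[0.2,0,0,0,0,0,4.5],[0.2,0,-1,0,0,0,4.5],[0.2,0,-4,0,0,0,4.5],[0.2,0,-8,0,0,0,4.5],[0.2,0,-11,0,0,0,4.5],[0.2,0,-11,0,0,0,4.5]],
  ],
)

```text
t: 15.63
tcp_pos: [0.5342, -0.1959, 0.1539]
tool_rot: [0.752, 0.659, 0.002, 0.006]
force: [0.5, -1.5, 0.4]
finger_gap: 0.529
gripper_force: 0.0
```

Call:
carry_out(
  targets=[
    [[3,0,-3,0,0,0,4.5],[7,0,-6,0,0,0,4.5],[11,0,-10,0,0,0,4.5],[15,0,-12,0,0,0,4.5],[18,0,-12,0,0,0,4.5],[18,0,-12,0,0,0,4.5],[18,0,-12,0,0,0,4.5]],
  ],
)

```text
t: 16.22
tcp_pos: [0.5545, -0.0122, 0.2687]
tool_rot: [0.751, 0.661, 0.001, 0.001]
force: [-0.2, -1.4, -0.8]
finger_gap: 0.527
gripper_force: 0.0
```

Run:
```python
from h import *
im,i=snap("top","top10"); H=hsv(im); j,k=snap("side","s10")
m=cv2.inRange(H,(100,120,50),(125,255,255)); m[:,:400]=0
print("board top",rect(cast(blob(m,None,500),i,.008)))
c=blob(cv2.inRange(H,(22,120,70),(34,255,255)),(510,275)); print("hub",ring(cast(c,i,.069)))
m=cv2.inRange(hsv(j),(100,120,50),(125,255,255)); print("board side",rect(cast(blob(m,(430,180),300),k,.008)))
cv2.imwrite("pics/crop10.png",np.hstack([cv2.resize(im[200:345,400:580,::-1],(450,362)),cv2.resize(j[120:265,360:500,::-1],(350,362))]))
print(manip.sense()['force'])
```

```text
board top (array([ 0.51570251, -0.30781955]), [np.float64(0.10865691375732422), np.float64(0.1268509063720703)], np.float32(-7.54425))
hub (array([ 0.51869855, -0.29037686]), 43.62102127075195)
board side (array([ 0.51980719, -0.26008487]), [np.float64(0.12879649353027345), np.float64(0.20390022277832032)], np.float32(82.48312))
[ 0.06536324 -0.54905059  0.84714011]
```

View pics/crop10.png

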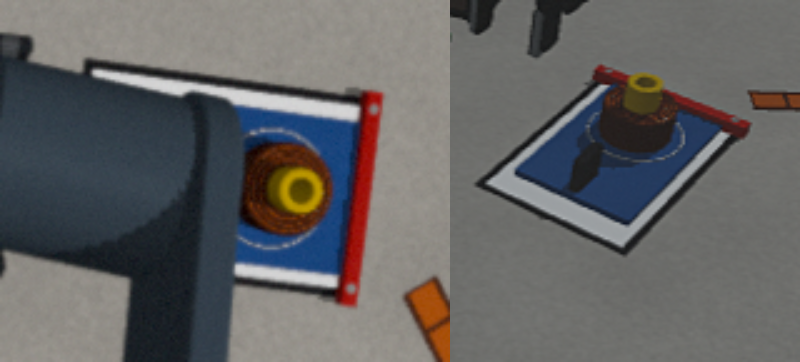

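The crops show the roll inside the circle, the board up against the bar and the arm clear. I'll check the roll-to-circle offset and the gap at the bar numerically.

Run:
```python
from h import *
im=cv2.imread('pics/top10.png')[...,::-1].copy(); i=cams.camera_info('top')
for v in(250,275,300): print(v,[tuple(int(c) for c in im[v,u]) for u in range(535,551)])
g=lambda x,y:(x/2.5+400-.3,y/2.5+200-.3)
print("hub top",cast([g(301,190)],i,.069))
H=hsv(im); w=cv2.inRange(H,(0,0,105),(180,140,255)); w[:248]=0; w[304:]=0; w[:,:495]=0; w[:,535:]=0
ys,xs=np.nonzero(w); p=cast(np.c_[xs,ys],i,.008)[:,:2]
from scipy.optimize import least_squares
s=least_squares(lambda c:np.hypot(*(p-c).T)-.0485,[.516,-.294],loss="soft_l1",f_scale=.001).x
print("circle",s,len(p),np.sum(abs(np.hypot(*(p-s).T)-.0485)<.002))
jm=cv2.imread('pics/s10.png')[...,::-1].copy(); k=cams.camera_info('side'); h=lambda x,y:(x/2.5+360-.3,y/2.5+120-.3)
h=lambda x,y:((x-450)/2.5+359.7,y/2.5+119.7)
print("side hub",cast([h(646,83)],k,.069),"side circle",cast([h(636,128)],k,.008))
```

```text
250 [(24, 64, 121), (27, 69, 124), (21, 62, 119), (24, 67, 122), (30, 68, 125), (25, 64, 119), (19, 53, 101), (17, 42, 76), (35, 39, 67), (65, 18, 32), (114, 10, 9), (149, 16, 11), (155, 11, 0), (157, 18, 7), (159, 22, 16), (160, 27, 21)]
275 [(31, 72, 127), (20, 68, 124), (23, 67, 124), (26, 65, 120), (16, 42, 78), (34, 32, 65), (69, 19, 26), (117, 12, 8), (155, 17, 15), (158, 16, 5), (158, 8, 10), (159, 16, 19), (158, 26, 18), (155, 67, 61), (155, 138, 133), (151, 144, 140)]
300 [(13, 42, 80), (9, 36, 71), (37, 33, 61), (74, 12, 23), (129, 16, 5), (161, 24, 20), (158, 8, 5), (158, 18, 9), (161, 24, 18), (161, 32, 25), (156, 88, 81), (149, 140, 136), (148, 144, 138), (150, 143, 139), (152, 146, 141), (151, 149, 142)]
hub top [[ 0.51933512 -0.29535981  0.069     ]]
circle [ 0.51743863 -0.29544408] 141 115
side hub [[ 0.51642052 -0.29423489  0.069     ]] side circle [[ 0.51855955 -0.30309998  0.008     ]]
```

Blue meets red with no visible gap, and the roll is about 2 mm from the circle's centre. Handing in.

```bash
python3 -c "
from station import sign_off
print(sign_off())"
```

```text
the job is handed in; nothing more can be done
None
```

I handed the job in at about 16 s: the film roll is let go on the board about 2 mm from the circle's centre, and the board is against the red stop bar and centred, with no gap visible to the camera; no verdict came back.

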